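Open the brush keeper and hold its lid

ROBOT

A 7-joint arm with a two-finger parallel gripper is mounted at the origin on a cart in front of the work surface, level with it; the furniture and walls round the work are solid. World frame = base frame: x ahead of the robot, y to its left, z up, the work surface at z = 0. Lengths are in mm, angles in rad, forces in N, time in s.
With the tool pointing down it reaches from about 400 to 750 mm from the base axis. Payload 19.5 kg.
Tool frame: the origin (TCP) lies midway between the tips of the shut fingers; the grasp point (between the pads) lies 19 mm behind it (ctrl.grip_depth is the distance from the TCP to the grasp point, in mm); z points along the fingers, y is the line along which they close (so a half turn about z gives the same grasp; the last joint's range is limited). The gripper opens to 85 mm and grips with 20 to 120 N. Pads are 22 mm wide; open, the fingers measure 114 mm over their backs; the gripper's body (76 mm by 85 mm) begins 54 mm behind the grasp point. The pads swing forward as they close: fully open they stand 13 mm farther back than shut.
Start: joints at [-1.258, 0.707, -0.028, 1.485, 0.022, 0.951, -0.075], TCP at [199.743, 539.164, 231.268] pointing down, gripper open.
Joint ranges: [-2.71, 2.71], [-0.32, 2.16], [-1.57, 1.52], [0, 2.45], [-1.46, 4.6], [0, 2.02], [-2.83, 2.83]. Speed limits (rad/s): [1.89, 1.89, 2.57, 2.57, 3.01, 3.01, 3.01].

INTERFACE

Orientations are given as a rotation vector (axis times angle).
In Python, from plant import ctrl gives the robot as it stands.
- The arm moves only by the shell command python3 -m inch 'ROWS'. ROWS is a JSON object of lists of equal length, an entry for each row: "linear": the shift along the tool's x, y, z in m, a list of three; "turn": the turn, a rotation vector about the tool's x, y, z in degrees, a list of three; "grip": the opening, from 0 (shut) to 1 (fully open). A call has 1 to 12 rows; each row shifts and turns the commanded pose from where the row before left it, along the tool's axes as they then stand; what a row does not reach is not made up. A row lasts 1/12 s, in which the tool goes at most 41.7 mm and 7.16 degrees, less where a joint would pass 70% of its speed; a pose out of reach is approached as far as the arm can. A call with a gripper value outside its range is refused whole. The fingers move at their own pace and stop on an object; the grip force is fixed at half the most. Time passes only in rows, so rows that do not move let the fingers close. It gives the time, the measured TCP pose, the force, the opening and the grip force at its end, in the units of the state.
- ctrl.get_obs(): the state, without advancing time (a new reading comes with each control period).
- ctrl.grab_frame(name): name is "side" or "top" or "wrist"; returns a dict with "color" (420x560x3 uint8, blue, green, red), "range_z" (420x560 float32, mm along the optical axis (not along the pixel's ray), 0 where there is no reading), "K" (3x3 intrinsics, pixels), "xyz" and "rotation" of the camera in the world. Camera axes: x right, y up, looking along -z (the intrinsics and any distortion apply to the point x, -y, -z); pixel columns grow to the right and rows downward; lengths in mm; the calibration is good to about 2 mm. A picture is of the moment at which its call begins.
- ctrl.close_job(): hands the job in; it is judged then, once.
Trained networks look in the newest picture that a camera, given by its name, has taken for a name from the list of things; names that differ only in an ending like _2 or _b are one class to them, and where a whole thing is asked for, a point or a joint stands for the part that bears it (a point fixed in the world has none). Each returns a list of dicts, best first, with "score" (0 to 1); they miss things now and then, are a little off and sometimes report something else, mostly with a low value. They report only what shows in the picture. A call takes as long as a camera call.
- ctrl.trace(camera, target): "region" (420x560 bool, what is visible of it).
- ctrl.landmark_of(camera, target): "position" ([x, y, z] in mm, in the coordinates of the camera as it stood for that picture, good to about 4 mm: a listed point, or the origin of a listed thing).
The state is a dict: "time": time; "joint_pos": joint angles; "qd": joint speeds; "tau": joint torques, N m; "tool_pos": TCP position; "eef_rot": TCP orientation; "wrist_force": force on the tool from outside, world axes, zero at the start; "moment": the same for the moment, N m; "width": finger opening in mm; "gripper_force": force on a finger pad.
Only numpy, scipy, OpenCV 4.12 (cv2) and the standard library are available. Lean on these libraries where they do the work, as an engineer would, in place of code of your own. Each camera call takes 0.05 s, during which the arm holds its last target. There are 200 camera calls.

TASK

Free the lid of the brush keeper by pressing the latch pedal at its front right down to its stop, then take the lid by one of its two bar handles, raise it to about 60 degrees from shut and keep holding it there, still, so that a brush can be taken out. The lid has no stay and falls shut when let go, so finish with the gripper holding it; leave everything else on the bench where it is.

Things in the scene. Friction and masses are not known exactly. Their poses are not given: they have to be found in the camera images.
- keeper: brush keeper: a closed grey sheet-steel box bolted to the bench, 180 deep (x) by 320 wide (y), the rim 105 above the bench, lid top about 124. Origin: centre of its underside, at bench height; its x axis points from its front (pedal and handles, towards the robot) to its back (hinge), y to its left end, z up. Brushes lie inside.
- hinge (a point): middle of the lid's hinge line, which runs along the keeper's y axis at the back edge: 96 behind the keeper's centre and 108 above the bench; axes as the keeper's
- keeper_lid (a joint): lid angle in rad: 0 latched shut, grows as the front edge rises; the hinge stops at 1.40 (80 degrees). About 0.7 kg, no stay: let go, it falls back. Latched, it cannot be lifted; when the latch is freed two spring pins kick it up to rest ajar at about 0.14 (8 degrees).
- keeper_pedal (a joint): latch pedal angle in rad: 0 at rest, 0.32 hard down on its stop; the spring returns it when released. The hook lets go of the lid at about 0.2. Pressing at the middle of the tread takes about 4 N to start and 11 N at the stop.
- pedal_tread (a point): middle of the top face of the pedal's rubber tread (66 along x, 56 along y), which sticks out at the middle of the keeper's front, 180 in front of the keeper's centre and about 82 above the bench at rest; pushed straight down it drops about 23 to the stop. It turns about a pin along y, 70 behind this point and 62 above the bench.
- handle_left (a point): centre of the grip bar of the left one (+y) of two equal bow handles on the lid's front edge, one each side of the pedal. A round steel bar 12 thick, lying along the keeper's y, 64 clear between its end posts, 36 clear between bar and lid edge; nothing below it within 90. With the lid shut it is 138 in front of the keeper's centre, 100 to the left of its middle, 116 above the bench; it turns with the lid, 234 from the hinge line (and 8 off it, on the outer side).
- handle_right (a point): the same point of the right (-y) bow handle, 100 to the right of the middle
- mug: bystander: cream enamel mug, 84 high; origin at its underside. To be left alone.
- ink_bottle: bystander: small round bottle with screw cap, 46 across, 75 high, standing by the keeper's left end; origin at its underside. To be left alone.
- paint_tin_open: bystander: open tin, 63 across, 56 high, standing by the keeper's right end; origin at its underside. To be left alone.
- masking_tape: bystander: roll of cream masking tape lying flat, 108 across, 24 high; origin at its underside. To be left alone.
- screwdriver: bystander: screwdriver lying down, 191 long, 29 high; origin at its underside. To be left alone.
- spring_clamp: bystander: black spring clamp lying flat, 107 long, 16 high; origin at its underside. To be left alone.
- tape_measure: bystander: pocket tape measure standing on edge, 93 long, 61 high; origin at its underside. To be left alone.

How it is judged:
By the outcome, as a careful person would: the job done as asked, in the order asked, and still so for the second after the job is handed in, while the arm keeps its last pose, push and grip.
It also fails if it takes over 48 s, if anything falls off the work surface, if the arm or the gripper's body presses on something with over 40 N, if the wrist force passes 120 N, or if a joint passes its speed limit or range.

## Working session

There is one attempt and no reset: what is moved stays moved. The work goes in short steps, Python scripts to look and compute and a shell command to move; the robot and the scene stay as the last step left them, time stands still between calls to the robot, and variables do not carry over. Pictures are saved under pics/ and viewed, at most 10 in all, crops included, and the job is handed in when it is done.

```bash
ls; mkdir -p pics
cat > h.py <<'E'
import numpy as np, cv2
from plant import ctrl
from scipy.spatial.transform import Rotation as R
np.set_printoptions(precision=1,suppress=True)
def towld(f,p): 
    r=np.array(f["rotation"],float); 
    M=r if r.shape==(3,3) else R.from_rotvec(r).as_matrix()
    return M@np.array(p)+np.array(f["xyz"])
E
python3 - <<'E'
from h import *
o=ctrl.get_obs(); print(o)
ims=[]
for c in ["side","top"]:
    f=ctrl.grab_frame(c); ims.append(f["color"]); print(c,f["xyz"],f["rotation"])
    for n in ["keeper","hinge","pedal_tread","handle_left","handle_right","mug","ink_bottle","paint_tin_open","masking_tape","screwdriver","spring_clamp","tape_measure"]:
        for d in ctrl.landmark_of(c,n)[:2]: print(n,round(d["score"],2),towld(f,d["position"]))
cv2.imwrite("pics/a.png",cv2.resize(np.hstack(ims),(800,300)))
E
```

```text
pics
{'time': 0.0, 'joint_pos': array([-1.3,  0.7, -0. ,  1.5,  0. ,  1. , -0.1]), 'qd': array([-0., -0.,  0.,  0.,  0.,  0.,  0.]), 'tau': array([ -0. , -88.3,   1.2, -23.6,   0. ,   0. ,  -0. ]), 'tool_pos': array([199.7, 538.9, 230.8]), 'eef_rot': array([-0.6, -3.1,  0. ]), 'wrist_force': array([-0.3,  0.7,  0.8]), 'moment': array([ 0.1,  0. , -0. ]), 'gripper_force': 0.0, 'width': 85.37700314544483}
side [606.9 907.8 951.5] [0.  1.3 2.8]
keeper 0.93 [617.9 -51.2  -4.4]
keeper 0.63 [464.8  30.  114.6]
hinge 0.57 [713.  -42.1 110.7]
pedal_tread 0.69 [441.2 -76.3  81.2]
handle_left 0.85 [465.6  29.7 117.9]
handle_right 0.64 [ 504.1 -167.8  116.7]
handle_right 0.51 [ 563.9 -500.6    1.3]
mug 0.7 [712.6 -41.2 110.1]
mug 0.69 [629.1 292.7   1.6]
ink_bottle 0.64 [538.9 150.7   0.7]
paint_tin_open 0.61 [ 376.3 -536.8    3.1]
masking_tape 0.71 [ 561.  -500.5    1. ]
screwdriver 0.44 [ 379.3 -535.2    2.1]
spring_clamp 0.87 [423.3 100.4  -3.7]
spring_clamp 0.55 [ 498.3 -164.   113.5]
tape_measure 0.48 [ 663.6 -438.    -2. ]
top [ 461.4 -113.2 1580.3] [ 0.1 -0.1 -1.6]
keeper 0.84 [615.3 -56.6  -1.5]
hinge 0.69 [714.4 -40.3 112.3]
pedal_tread 0.97 [443.2 -78.2  81.8]
handle_left 0.67 [712.7 -43.7 108.9]
handle_left 0.64 [470.8  26.4 119. ]
handle_right 0.6 [ 493.2 -167.9  116.2]
mug 0.56 [631.6 290.3  -1.6]
ink_bottle 0.54 [540.4 147.3   2.2]
paint_tin_open 0.63 [ 628.1 -289.6    1.3]
masking_tape 0.67 [ 556.4 -505.4   -0.6]
screwdriver 0.53 [ 378.  -534.8   -2. ]
spring_clamp 0.64 [420.6  94.6   1.1]
tape_measure 0.79 [ 657.9 -442.4   -0. ]
```

View pics/a.png

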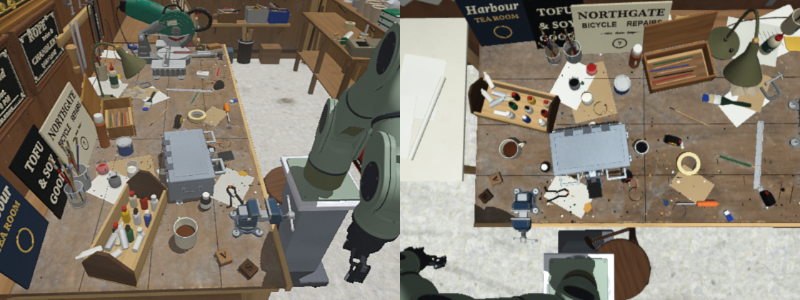

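The network finds agree between the side and top views. The keeper is near (616,-53), yawed about +8.5°. In the top view (right half) it shows at about (592,150), with the pedal below it at (595,185) and a vise at (523,210). I'll fit its pose and plan the first move.

```bash
cat >> h.py <<'E'
from scipy.optimize import least_squares
def fit(obs):
    m={"keeper":(0,0),"hinge":(96,0),"pedal_tread":(-180,0),"handle_left":(-138,100),"handle_right":(-138,-100)}
    def res(p):
        c,s=np.cos(p[2]),np.sin(p[2])
        return np.concatenate([[p[0]+c*m[n][0]-s*m[n][1]-x,p[1]+s*m[n][0]+c*m[n][1]-y] for n,x,y in obs])
    r=least_squares(res,[616,-53,.15],x_scale=[1,1,.01],loss="soft_l1",f_scale=4); return r.x,r.fun
def K(p,q):
    c,s=np.cos(p[2]),np.sin(p[2]); return np.array([p[0]+c*q[0]-s*q[1],p[1]+s*q[0]+c*q[1],q[2]])
def Rt(yaw,pitch=0): # tool down, y along keeper x, pitch tips tool forward (keeper +x)
    y=np.array([np.cos(yaw),np.sin(yaw),0]);z=np.array([0,0,-1.]);M=np.c_[np.cross(y,z),y,z]
    return R.from_matrix(M)
def show(target,Rtar=None):
    o=ctrl.get_obs();r=R.from_rotvec(o["eef_rot"]);d=np.array(target)-o["tool_pos"]
    print("t",o["time"],"pos",o["tool_pos"],"F",o["wrist_force"],"tool shift mm",r.inv().apply(d),np.linalg.norm(d))
    if Rtar is not None: print("turn",np.degrees((r.inv()*Rtar).as_rotvec()),"shift after turn",Rtar.inv().apply(d))
E
python3 - <<'E'
from h import *
obs=[("keeper",617.9,-51.2),("hinge",713,-42.1),("pedal_tread",441.2,-76.3),("handle_left",465.6,29.7),("handle_right",504.1,-167.8),
("keeper",615.3,-56.6),("hinge",714.4,-40.3),("pedal_tread",443.2,-78.2),("handle_left",470.8,26.4),("handle_right",493.2,-167.9)]
p,f=fit(obs);np.save("p.npy",p);print(p,p[2]*57.3,f)
for q in [(-180,0,82),(-138,-100,116)]: print(K(p,q))
print(R.from_rotvec(ctrl.get_obs()["eef_rot"]).as_matrix(), ctrl.get_obs()["joint_pos"])
show((420,230,240),Rt(p[2])); show(K(p,(-180,0,150)))
E
```

```text
[618.8 -53.    0.1] 7.5191671677423395 [ 0.9 -1.8  1.   1.7 -0.8 -0.2  3.3 -1.6 -9.  -2.4  3.5  3.6 -0.4 -0.1
 -2.8  1.7 -1.9  1.7  1.9 -2.3]
[440.4 -76.5  82. ]
[ 495.1 -170.2  116. ]
[[-0.9  0.3 -0. ]
 [ 0.3  0.9 -0. ]
 [ 0.  -0.  -1. ]] [-1.3  0.7 -0.   1.5  0.   1.  -0.1]
t 1.3 pos [199.7 539.2 231.3] F [-0.1 -0.6 -0.5] tool shift mm [-314.  -213.4   -8.7] 379.72745516368315
turn [-0.   0.  62.2] shift after turn [-335.3  177.9   -8.7]
t 1.3 pos [199.7 539.2 231.3] F [-0.1 -0.6 -0.5] tool shift mm [-439.5 -493.8   81.3] 666.0347030992333
```

```bash
python3 -m inch '{"linear":[[-0.026,-0.018,-0.001],[-0.026,-0.018,-0.001],[-0.026,-0.018,-0.001],[-0.026,-0.018,-0.001],[-0.026,-0.018,-0.001],[-0.026,-0.018,-0.001],[-0.026,-0.018,-0.001],[-0.026,-0.018,-0.001],[-0.026,-0.018,-0.001],[-0.026,-0.018,-0.001],[-0.026,-0.018,-0.001],[-0.026,-0.018,-0.001]],"turn":[[0,0,0],[0,0,0],[0,0,0],[0,0,0],[0,0,0],[0,0,0],[0,0,0],[0,0,0],[0,0,0],[0,0,0],[0,0,0],[0,0,0]],"grip":[0,0,0,0,0,0,0,0,0,0,0,0]}'
python3 -m inch '{"linear":[[0,0,0],[0,0,0],[0,0,0],[0,0,0],[0,0,0],[0,0,0],[0,0,0],[0,0,0],[0,0,0],[0,0,0],[0,0,0]],"turn":[[0,0,5.7],[0,0,5.7],[0,0,5.7],[0,0,5.7],[0,0,5.7],[0,0,5.7],[0,0,5.7],[0,0,5.7],[0,0,5.7],[0,0,5.7],[0,0,5.2]],"grip":[0,0,0,0,0,0,0,0,0,0,0]}'
python3 - <<'E'
from h import *
p=np.load("p.npy"); show(K(p,(-180,0,140)),Rt(p[2]))
E
```

```text
time: 2.3
tool_pos: [418.0, 226.8, 243.5]
eef_rot: [0.554, 3.092, 0.0]
wrist_force: [-0.6, 0.1, 0.7]
width: 0.1
gripper_force: 0.0
time: 3.22
tool_pos: [417.3, 228.3, 243.4]
eef_rot: [2.078, 2.356, 0.0]
wrist_force: [0.6, 0.6, 0.3]
width: 0.4
gripper_force: 0.0
t 3.2167 pos [417.3 228.3 243.4] F [0.6 0.6 0.3] tool shift mm [-305.3  -15.2  103.4] 322.6835141176672
turn [ 0.  -0.  -0.3] shift after turn [-305.2  -17.   103.4]
```

```bash
python3 -m inch '{"linear":[[-0.0277,-0.0015,0.005],[-0.0277,-0.0015,0.005],[-0.0277,-0.0015,0.005],[-0.0277,-0.0015,0.005],[-0.0277,-0.0015,0.005],[-0.0277,-0.0015,0.005],[-0.0277,-0.0015,0.005],[-0.0277,-0.0015,0.005],[-0.0277,-0.0015,0.005],[-0.0277,-0.0015,0.005],[-0.0277,-0.0015,0.005],[0,0,0]],"turn":[[0,0,0],[0,0,0],[0,0,0],[0,0,0],[0,0,0],[0,0,0],[0,0,0],[0,0,0],[0,0,0],[0,0,0],[0,0,0],[0,0,0]],"grip":[0,0,0,0,0,0,0,0,0,0,0,0]}'
python3 - <<'E'
from h import *
p=np.load("p.npy"); show(K(p,(-180,0,82)),Rt(p[2]))
f=ctrl.grab_frame("wrist"); cv2.imwrite("pics/b.png",f["color"])
for n in ["keeper","hinge","pedal_tread","handle_left","handle_right"]:
    for d in ctrl.landmark_of("wrist",n)[:2]: print(n,round(d["score"],2),towld(f,d["position"]))
E
```

```text
time: 4.22
tool_pos: [440.3, -80.9, 187.8]
eef_rot: [2.078, 2.355, -0.003]
wrist_force: [0.4, 0.3, 1.0]
width: 0.1
gripper_force: 0.0
t 4.2167 pos [440.3 -80.9 187.8] F [0.4 0.3 1. ] tool shift mm [  4.6   0.7 105.8] 105.89088268344965
turn [-0.   0.1 -0.4] shift after turn [  4.3   0.7 105.8]
keeper 0.89 [609.4 -61.   -2.8]
keeper 0.66 [438.7 -75.9  80.1]
hinge 0.52 [463.1  31.1 116.7]
pedal_tread 0.56 [437.8 -75.3  75.5]
handle_left 0.95 [464.4  32.2 115.7]
```

View pics/b.png

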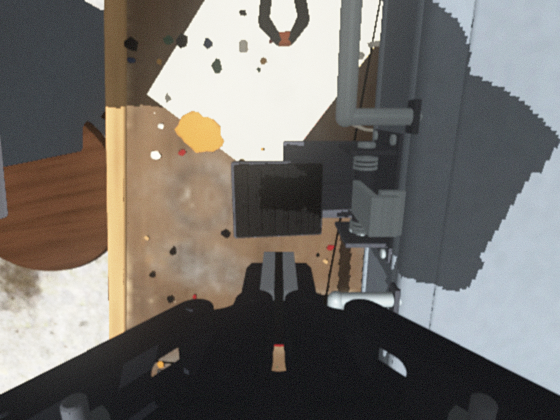

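The picture shows the tread's middle at (278,200), in line with the shut fingers at (280,270). The left handle is at (350,60) and the keeper's front edge runs at x≈390. I'll press down now.

```bash
python3 -m inch '{"linear":[[0.0045,-0.001,0.014],[0,0,0.014],[0,0,0.014],[0,0,0.014],[0,0,0.014],[0,0,0.014],[0,0,0.012],[0,0,0.005],[0,0,0.005],[0,0,0.005],[0,0,0.005],[0,0,0]],"turn":[[0,0,0],[0,0,0],[0,0,0],[0,0,0],[0,0,0],[0,0,0],[0,0,0],[0,0,0],[0,0,0],[0,0,0],[0,0,0],[0,0,0]],"grip":[0,0,0,0,0,0,0,0,0,0,0,0]}'
```

```text
time: 5.52
tool_pos: [438.1, -71.4, 72.2]
eef_rot: [-2.071, -2.361, 0.002]
wrist_force: [-3.3, -1.2, 2.6]
width: -0.2
gripper_force: 1.7
```

```bash
python3 -m inch '{"linear":[[0,0,0.004],[0,0,0.004],[0,0,0.004],[0,0,0]],"turn":[[0,0,0],[0,0,0],[0,0,0],[0,0,0]],"grip":[0,0,0,0]}'
python3 - <<'E'
from h import *
p=np.load("p.npy"); show(K(p,(-180,0,59)),Rt(p[2]))
E
```

```text
time: 5.85
tool_pos: [437.9, -71.5, 60.6]
eef_rot: [-2.071, -2.36, 0.002]
wrist_force: [-9.5, 0.4, 19.2]
width: 0.0
gripper_force: 10.3
t 5.85 pos [437.9 -71.5  60.6] F [-9.5  0.4 19.2] tool shift mm [-5.3  1.8  1.6] 5.802588300660856
turn [-0.1 -0.  -0. ] shift after turn [-5.3  1.8  1.6]
```

```bash
python3 -m inch '{"linear":[[0,0,0.002],[0,0,0.001],[0,0,0],[0,0,0]],"turn":[[0,0,0],[0,0,0],[0,0,0],[0,0,0]],"grip":[0,0,0,0]}'
python3 - <<'E'
from h import *
f=ctrl.grab_frame("side"); cv2.imwrite("pics/c.png",cv2.resize(f["color"][120:300,180:380],(800,600)[:2] and (666,600)))
for n in ["pedal_tread","handle_left","handle_right","hinge"]:
    for d in ctrl.landmark_of("side",n)[:2]: print(n,round(d["score"],2),towld(f,d["position"]))
E
```

```text
time: 6.18
tool_pos: [438.2, -71.5, 59.4]
eef_rot: [-2.072, -2.362, -0.0]
wrist_force: [-14.4, 0.9, 60.7]
width: -0.0
gripper_force: 31.1
pedal_tread 0.56 [436.6 -73.9  60.7]
handle_left 0.61 [469.6  33.3 148.2]
handle_right 0.8 [ 502.5 -163.7  150.3]
hinge 0.83 [714.9 -38.1 111.2]
```

View pics/c.png

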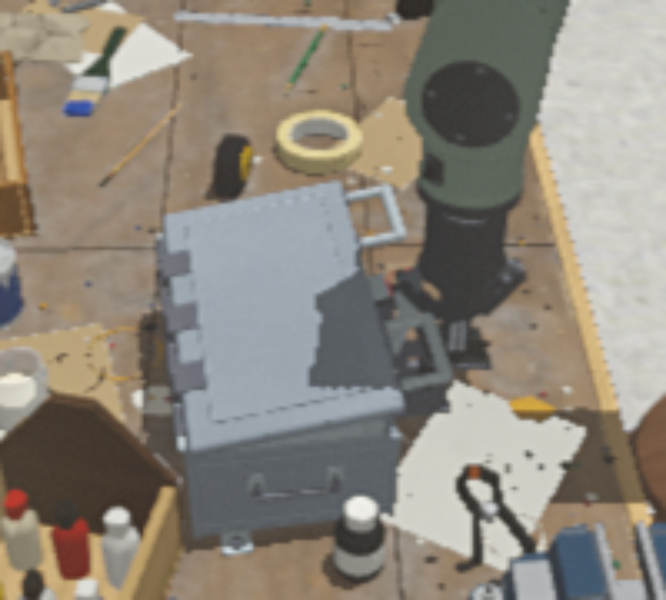

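The stop is reached: 60 N at z 59. In the picture the lid has sprung ajar, with its right handle at (375,215), its left handle at (420,360) and the fingers on the tread at (465,345). I'll back off and go to the right handle.

```bash
python3 -m inch '{"linear":[[0,0,-0.006],[0,0,-0.012],[0,0,-0.018],[0,0,-0.025],[0,0,-0.03],[0,0,-0.03],[0,0,-0.03],[-0.02,0.005,-0.01],[-0.025,0.01,0],[-0.025,0.01,0],[0,0,0],[0,0,0]],"turn":[[0,0,0],[0,0,0],[0,0,0],[0,0,0],[0,0,0],[0,0,0],[0,0,0],[0,0,0],[0,0,0],[0,0,0],[0,0,0],[0,0,0]],"grip":[0,0,0,0,0,0,0,0.4,0.4,0.4,0.4,0.4]}'
python3 - <<'E'
from h import *
for c in ["wrist","top","side"]:
    f=ctrl.grab_frame(c)
    if c=="wrist": cv2.imwrite("pics/d.png",f["color"])
    for n in ["pedal_tread","handle_left","handle_right","hinge"]:
        for d in ctrl.landmark_of(c,n)[:2]: print(c,n,round(d["score"],2),towld(f,d["position"]))
p=np.load("p.npy"); show((500,-165,130),Rt(p[2]))
E
```

```text
time: 7.43
tool_pos: [472.9, -138.4, 218.5]
eef_rot: [2.073, 2.36, 0.0]
wrist_force: [0.2, 1.8, -0.3]
width: 34.1
gripper_force: 0.0
wrist pedal_tread 0.68 [439.2 -75.6  82.6]
wrist handle_right 0.7 [ 492.9 -168.4  147.3]
top pedal_tread 0.56 [443.3 -79.2  81.3]
top handle_left 0.73 [470.5  26.5 152. ]
top hinge 0.85 [712.  -41.6 112.4]
top hinge 0.44 [539.3 146.8  -1. ]
side pedal_tread 0.64 [440.8 -73.6  81.2]
side handle_left 0.87 [468.8  32.7 148. ]
side handle_right 0.68 [ 502.6 -166.   152. ]
side handle_right 0.56 [617.9 -52.5  -1.5]
side hinge 0.92 [714.9 -36.7 106.4]
t 8.1833 pos [ 472.8 -137.8  218.3] F [ 0.2 -0.2  0.7] tool shift mm [-30.4  23.4  88.3] 96.3085415486711
turn [-0.  0. -0.] shift after turn [-30.5  23.4  88.3]
```

View pics/d.png

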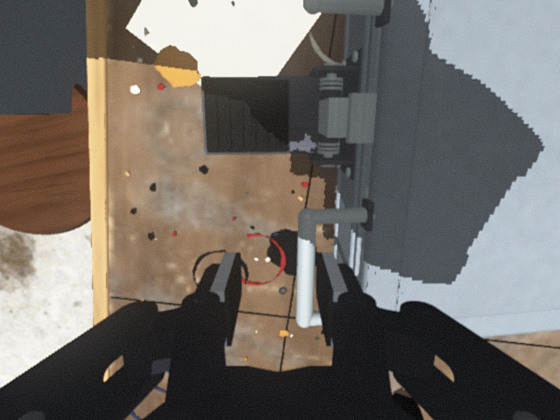

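The bright bar runs at x≈307, rows 215–322, with its posts at (340,215) and (318,322). The fingers are at (225,285) and (340,285). I'll measure the bar from the depth image.

Run:
```python
from h import *
f=ctrl.grab_frame("wrist"); D=f["range_z"]; k=np.array(f["K"])
P=[]
for v in range(212,325,1):
  for u in range(295,320):
    z=D[v,u]
    if z>0:
      q=towld(f,[(u-k[0,2])*z/k[0,0],-(v-k[1,2])*z/k[1,1],-z])
      if q[2]>130: P.append(np.r_[q,u,v])
P=np.array(P);print(len(P))
for v in range(215,325,15):
  s=P[P[:,4]==v]
  if len(s): print(v,s[:,:3].mean(0),s[:,3].min(),s[:,3].max(),s[:,2].max())
```

```text
2314
215 [ 491.1 -127.8  151.9] 299.0 319.0 154.37398072082718
230 [ 491.  -137.8  152.8] 298.0 315.0 154.66550094125094
245 [ 492.6 -147.9  152.9] 298.0 315.0 154.80315452988222
260 [ 492.8 -153.9  163.1] 297.0 319.0 228.62414831260864
275 [ 494.2 -162.8  165.8] 297.0 319.0 229.42978693366572
290 [ 495.4 -172.7  166.8] 297.0 319.0 231.27113277029903
305 [ 496.9 -186.9  161.1] 296.0 319.0 233.24274994529281
320 [ 501.9 -203.5  152.6] 296.0 319.0 154.36030486254748
```

```bash
python3 -m inch '{"linear":[[-0.0153,0.0094,0],[-0.0153,0.0094,0],[0,0,0],[0,0,0.015],[0,0,0.015],[0,0,0.015],[0,0,0.015],[0,0,0.015],[0,0,0.01],[0,0,0.005],[0,0,0]],"turn":[[0,0,0],[0,0,0],[0,0,0],[0,0,0],[0,0,0],[0,0,0],[0,0,0],[0,0,0],[0,0,0],[0,0,0],[0,0,0]],"grip":[0.4,0.4,0.4,0.4,0.4,0.4,0.4,0.4,0.4,0.4,0.4]}'
python3 - <<'E'
from h import *
f=ctrl.grab_frame("wrist"); cv2.imwrite("pics/e.png",f["color"])
p=np.load("p.npy"); show((495.5,-166,128),Rt(p[2]))
E
```

```text
time: 9.15
tool_pos: [495.0, -165.6, 127.6]
eef_rot: [-2.071, -2.36, 0.001]
wrist_force: [0.1, -0.8, 0.1]
width: 34.1
gripper_force: 0.0
t 9.2 pos [ 495.3 -165.7  128.3] F [0.2 0.1 0.4] tool shift mm [-0.3  0.1  0.3] 0.47641420798555534
turn [-0. -0. -0.] shift after turn [-0.3  0.1  0.3]
```

View pics/e.png

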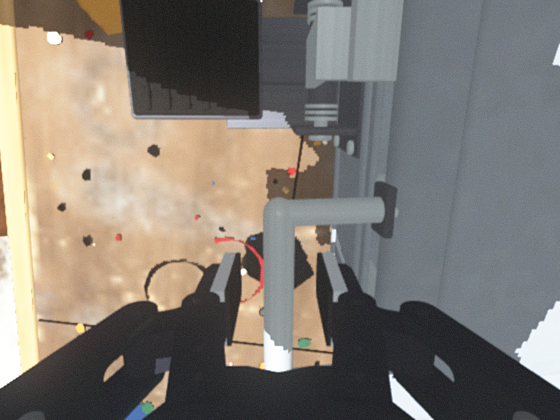

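The bar at x≈280 is centred between the fingers at (225,285) and (335,285), with no contact. I'll close, then compute the arc.

```bash
python3 -m inch '{"linear":[[0,0,0],[0,0,0],[0,0,0],[0,0,0],[0,0,0],[0,0,0]],"turn":[[0,0,0],[0,0,0],[0,0,0],[0,0,0],[0,0,0],[0,0,0]],"grip":[0,0,0,0,0,0]}'
python3 - <<'E'
from h import *
p=np.load("p.npy"); o=ctrl.get_obs(); print(o["width"],o["gripper_force"],o["tool_pos"],o["joint_pos"])
# bar in keeper plane relative to hinge; angle a
def b(a): return np.array([-234*np.cos(a)+8*np.sin(a),234*np.sin(a)+8*np.cos(a)])
n=26; a=np.linspace(.14,np.radians(60),n+1)
print(b(.14),b(a[-1]),K(p,(96+b(a[-1])[0],-100,108+b(a[-1])[1])))
print(np.diff([b(t) for t in a],axis=0))
E
```

```text
time: 9.7
tool_pos: [495.0, -165.9, 128.7]
eef_rot: [-2.072, -2.361, 0.001]
wrist_force: [-5.4, -0.0, 4.7]
width: 9.7
gripper_force: 58.4
9.65864452123383 58.40822875499725 [ 495.  -165.9  128.7] [ 0.2  0.8  0.1  1.8 -0.1  0.6  0.5]
[-230.6   40.6] [-110.1  206.6] [ 618.  -153.9  314.6]
[[1.6 8. ]
 [1.8 8. ]
 [2.1 7.9]
 [2.4 7.8]
 [2.7 7.7]
 [2.9 7.6]
 [3.2 7.5]
 [3.4 7.4]
 [3.7 7.3]
 [4.  7.1]
 [4.2 7. ]
 [4.4 6.9]
 [4.7 6.7]
 [4.9 6.5]
 [5.1 6.4]
 [5.4 6.2]
 [5.6 6. ]
 [5.8 5.8]
 [6.  5.6]
 [6.2 5.4]
 [6.3 5.1]
 [6.5 4.9]
 [6.7 4.7]
 [6.8 4.5]
 [7.  4.2]
 [7.1 4. ]]
```

```bash
python3 -m inch '{"linear":[[0,0.0008,-0.004],[0,0.0008,-0.004],[0,0.0018,-0.008],[0,0.0021,-0.0079],[0,0.0024,-0.0078],[0,0.0027,-0.0077]],"turn":[[0,0,0],[0,0,0],[0,0,0],[0,0,0],[0,0,0],[0,0,0]],"grip":[0,0,0,0,0,0]}'
```

```text
time: 10.2
tool_pos: [505.4, -164.6, 168.7]
eef_rot: [-2.072, -2.36, 0.002]
wrist_force: [-6.4, -3.1, -2.7]
width: 10.3
gripper_force: 58.4
```

```bash
python3 -m inch '{"linear":[[0,0.0029,-0.0076],[0,0.0032,-0.0075],[0,0.0034,-0.0074],[0,0.0037,-0.0073],[0,0.004,-0.0071],[0,0.0042,-0.007],[0,0.0044,-0.0069],[0,0.0047,-0.0067],[0,0.0049,-0.0065],[0,0.0051,-0.0064]],"turn":[[0,0,0],[0,0,0],[0,0,0],[0,0,0],[0,0,0],[0,0,0],[0,0,0],[0,0,0],[0,0,0],[0,0,0]],"grip":[0,0,0,0,0,0,0,0,0,0]}'
python3 - <<'E'
from h import *
f=ctrl.grab_frame("side"); cv2.imwrite("pics/f.png",cv2.resize(f["color"][80:300,160:400],(654,600)))
for n in ["handle_left","handle_right"]:
    for d in ctrl.landmark_of("side",n)[:2]: print(n,round(d["score"],2),towld(f,d["position"]))
p=np.load("p.npy"); show((618,-153.9,294))
E
```

```text
time: 11.03
tool_pos: [544.6, -159.7, 239.4]
eef_rot: [-2.072, -2.359, 0.004]
wrist_force: [-16.8, -2.7, 8.7]
width: 9.6
gripper_force: 58.4
handle_left 0.59 [520.4  36.7 257.4]
handle_left 0.57 [ 661.2 -441.7   -0.5]
handle_right 0.98 [ 549.2 -158.1  257.3]
handle_right 0.65 [426.7  99.1  -6.1]
t 11.1833 pos [ 544.7 -159.7  239.5] F [-18.5  -2.3  11. ] tool shift mm [ -3.7  73.3 -54.7] 91.54169217042997
```

View pics/f.png

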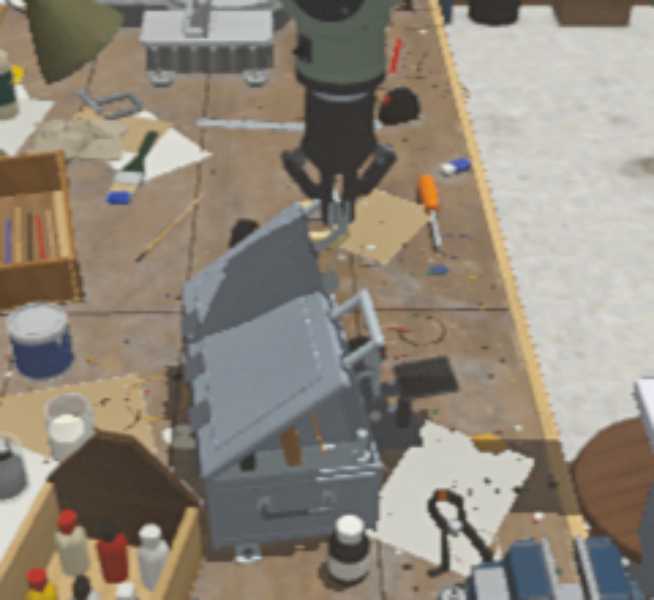

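The right handle is held at (330,225) and the lid is open about 38°. The wrist force points slightly outward, so I'll ease the path outward a little and finish the arc.

```bash
python3 -m inch '{"linear":[[0,0.0042,-0.0067],[0,0.0056,-0.006],[0,0.0058,-0.0058],[0,0.006,-0.0056],[0,0.0062,-0.0054],[0,0.0063,-0.0051],[0,0.0065,-0.0049],[0,0.0067,-0.0047],[0,0.0068,-0.0045],[0,0.0048,-0.003],[0,0.003,-0.0018],[0,0,0]],"turn":[[0,0,0],[0,0,0],[0,0,0],[0,0,0],[0,0,0],[0,0,0],[0,0,0],[0,0,0],[0,0,0],[0,0,0],[0,0,0],[0,0,0]],"grip":[0,0,0,0,0,0,0,0,0,0,0,0]}'
python3 - <<'E'
from h import *
for c in ["side","top"]:
    f=ctrl.grab_frame(c)
    if c=="side": cv2.imwrite("pics/g.png",cv2.resize(f["color"][60:300,150:400],(625,600)))
    for n in ["handle_left","handle_right","hinge","keeper","mug","ink_bottle","paint_tin_open","spring_clamp"]:
        for d in ctrl.landmark_of(c,n)[:1]: print(c,n,round(d["score"],2),towld(f,d["position"]))
p=np.load("p.npy"); show((615,-154.3,294.6),Rt(p[2]))
E
```

```text
time: 12.18
tool_pos: [607.6, -151.8, 293.9]
eef_rot: [2.071, 2.359, -0.001]
wrist_force: [-9.3, -2.5, 14.8]
width: 9.6
gripper_force: 62.0
side handle_left 0.83 [584.8  46.1 309.3]
side handle_right 0.87 [ 615.1 -151.1  311.4]
side hinge 0.82 [713.  -41.  107.6]
side keeper 0.59 [618.7 -53.   -0.4]
side mug 0.64 [ 378.2 -538.     6. ]
side ink_bottle 0.53 [538.4 149.5   1.6]
side spring_clamp 0.5 [423.1 100.5  -5.5]
top handle_left 0.57 [582.3  43.3 313.2]
top hinge 0.65 [714.1 -42.  111.7]
top keeper 0.95 [615.6 -59.4  -3.2]
top mug 0.64 [632.  290.8   0.7]
top ink_bottle 0.73 [539.7 145.8  -0.3]
top paint_tin_open 0.72 [ 630.7 -284.2    3.4]
top spring_clamp 0.54 [425.7  94.6  -0.6]
t 13.0833 pos [ 607.2 -151.8  293.7] F [-8.5 -3.5 12.4] tool shift mm [-3.5  7.4 -0.9] 8.217956551730204
turn [ 0.1  0.1 -0.1] shift after turn [-3.5  7.4 -0.9]
```

View pics/g.png

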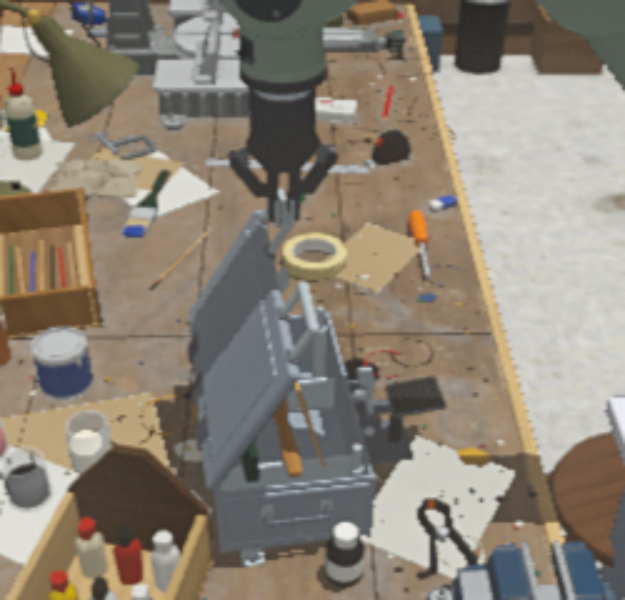

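The lid is up at 58–60° by both the landmarks and the tool height, held by the right handle at (285,210), and the bystanders haven't moved. I'll let it settle briefly and hand in.

```bash
python3 -m inch '{"linear":[[0,0.001,-0.001],[0,0,0],[0,0,0],[0,0,0],[0,0,0],[0,0,0]],"turn":[[0,0,0],[0,0,0],[0,0,0],[0,0,0],[0,0,0],[0,0,0]],"grip":[0,0,0,0,0,0]}' && python3 -c "
from plant import ctrl
print(ctrl.get_obs()['qd']); print(ctrl.close_job())"
```

```text
time: 13.58
tool_pos: [608.3, -151.6, 294.4]
eef_rot: [2.071, 2.359, -0.001]
wrist_force: [-7.3, -3.7, 7.9]
width: 9.7
gripper_force: 61.4
[ 0.00079833 -0.00138352  0.00060275  0.0001007   0.00140105  0.0015524
  0.00025897]
the job is handed in; nothing more can be done
None
```

I pressed the pedal to its stop, raised the lid to about 59° by its right handle, and handed the job in at 13.6 s with the gripper still holding it; no verdict came back.

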